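# Fit the cell in the display turntable

## Robot

A 6-joint arm with a two-finger parallel gripper is mounted at the origin on the work surface. World frame = base frame: x ahead of the robot, y to its left, z up, the work surface at z = 0. Lengths are in mm, angles in rad, forces in N, time in s.
With the tool pointing down it reaches from about 350 to 775 mm from the base axis. Payload 7.3 kg.
Tool frame: the origin (TCP) lies at the centre of the arm's flange, where the gripper is bolted on; the fingertips stand 178 mm ahead of it and the grasp point (between the pads) lies 159 mm ahead of it; z points along the fingers, y is the direction in which the jaws open and shut (so a half turn about z gives the same grasp; the last joint's range is limited). The gripper opens to 92 mm and grips with 3 to 60 N. Pads are 19 mm wide; open, the fingers measure 130 mm over their backs; the gripper's body (75 mm by 190 mm) begins 47 mm behind the grasp point.
Start: joints at [-1.358, 0.342, 1.524, -0, 1.275, -0.146], TCP at [184.374, -491.563, 404.741] pointing down, gripper open.
Joint ranges: [-2.53, 2.53], [-0.77, 2.02], [0.04, 2.7], [-1, 4.14], [0.28, 2.66], [-3.11, 3.11]. Speed limits (rad/s): [2.57, 2.57, 3.14, 3.14, 3.14, 3.14].

## Interface

Orientations are given as [roll, pitch, yaw] about the fixed x, y, z axes, in that order (R = Rz(yaw) Ry(pitch) Rx(roll)).
In Python, from plant import get_obs, capture, close_job gives the robot as it stands. The module is installed in compiled form; this text tells all that it offers.
- The arm moves only by the shell command python3 -m pendant 'ROWS'. ROWS is JSON, a list of rows, each a list of 3 entries, a list of its own where there are three numbers: the shift along the tool's x, y, z in m, then the turn, a rotation vector about the tool's x, y, z in rad, then the finger opening in m, from 0 to 0.0918. In form: [[[tx, ty, tz], [wx, wy, wz], fingers], ...]. A call has 1 to 10 rows; each row is the pose to reach, as a shift and turn from the pose commanded when the call began, along the tool's axes at that moment; what a row does not reach only later rows make up. A row lasts 1/12 s, in which the tool goes at most 41.7 mm and 7.16 degrees, less where a joint would pass 70% of its speed; a pose out of reach is approached as far as the arm can. A call with a gripper value outside its range is refused whole. The fingers move at their own pace and stop on an object; the grip force is fixed at half the most. Time passes only in rows, so rows that repeat a pose let the fingers close. It gives the time, the measured TCP pose, the force and the opening at its end, in the units of the state.
- get_obs(): the state, without advancing time (a new reading comes with each control period).
- capture(name): name is "scene" or "top"; returns a dict with "color" (384x512x3 uint8, red, green, blue), "mtx" (3x3 intrinsics, pixels), "rvec" (rotation vector, rad) and "tvec" (3), from world to camera coordinates, as OpenCV has them. Camera axes: x right, y down, z forward; pixel columns grow to the right and rows downward; lengths in mm; the calibration is good to about 2 mm. A picture is of the moment at which its call begins. There is no depth.
- close_job(): hands the job in, once; it reports no verdict.
The state is a dict: "time": time; "joint_positions": joint angles; "dq": joint speeds; "tau": joint torques, N m; "tool_pos": TCP position; "tcp_rot": TCP orientation; "contact_force": force on the tool from outside, world axes, zero at the start; "moment": the same for the moment, N m; "grip_width": finger opening in mm.
Only numpy, scipy, OpenCV 4.12 (cv2) and the standard library are available. Lean on these libraries where they do the work, as an engineer would, in place of code of your own. Each camera call takes 0.05 s, during which the arm holds its last target. There are 200 camera calls.

## Task

The shop's display turntable lies upside down with its cell holder open. Take the rechargeable cell from its white cradle, press its flat end against the holder's coil spring, then roll the button end down past the retaining lip and let go, so that the cell lies level and fully home, held under the lip by the spring. Work gently: do not crush the spring, force the cell on the lip, or disturb the other things on the table.

Things in the scene. Friction and masses are not known exactly. Their poses are not given: they have to be found in the camera images.
- cell_mid (a point): Centre of the loose cell: a grey cylinder 22 mm in diameter on its side, 70 mm long overall (67 mm body plus a steel button 9 mm in diameter, 3 mm long, at one end), about 70 g. x runs along the cell towards the button (button tip at +35 mm, flat end at -35 mm); y and z turn with the cell.
- cell_button (a point): Tip of the cell's button, on its axis; axes as cell_mid.
- cradle_top (a point): Centre of the flat top, 16 mm above the table, of the white plastic cradle (92 mm along x, 56 mm along y) where the cell starts, lying along x in a groove of two low rails, its underside 1 mm above this top. 26 mm wide stops, 8 mm above this top, stand 2 to 6 mm beyond the cell's ends; the long sides are open for fingers.
- bay (a point): Nominal centre of a cell lying home in the black holder on the upturned turntable (grey disc 180 mm across, top 36 mm above table). x: from spring to lip, z up. The holder sits up to 7 mm either way along x on slotted screws: NOT in any measured pose, find it by feel or sight. Home cell: button to +x, underside 11 mm below this point, on two rails; floor 1 mm lower, 46 mm wide; long sides open.
- spring_face (a point): Nominal middle of the free coil spring's face, a 10 mm steel disc facing +x, at bay x = -31 mm (shifts with the holder, unmeasured). 0.8 N per mm; a home cell compresses it 4 mm; it goes solid at 16 mm (13 N). Block behind: face 21 mm back (-x), top 8 mm above this point. More than 25 N between the cell and any part of the turntable does damage.
- lip_edge (a point): Nominal point below the edge of the retaining lip, at bay x = +27 mm and bay height (shifts with the holder, unmeasured). The lip, 26 mm wide, is 12.5 to 15 mm above this point and runs 8 mm on to the end wall at bay x = +35 mm. Spring to lip is shorter than the cell: it goes in tilted, flat end low, and the spring must yield about 11 to 14 mm for the button end to pass down.

How it is judged (in metres and radians):
On the way:
1. the cell, button end raised, is pressed with its flat end against the spring (contact force between cell and turntable above 3 N and horizontal distance between cell_mid and bay below 0.03 m and z of cell_mid in the frame of bay above 0.004 m and angle between the x axis of cell_mid and the x axis of bay, either way round above 0.08 rad), for 0.1 s.
At the end, for the whole second after the job is handed in: The cell lies level and at rest in the holder, button end under the lip: centre within 2.5 mm of home height, within 3 mm across and 10 mm along the holder's nominal place, axis within 0.05 rad of the holder's, pressed by the spring with over 1 N (z of cell_mid in the frame of bay between -0.0025 and 0.0025 m and y of cell_mid in the frame of bay between -0.003 and 0.003 m and x of cell_mid in the frame of bay between -0.01 and 0.01 m and angle between the x axis of cell_mid and the x axis of bay, either way round below 0.05 rad and x of cell_button in the frame of bay above 0.02 m and contact force between cell and turntable above 1 N and linear speed of cell below 0.01 m/s); the robot touches nothing.
It fails at once if the cell pressed on the turntable, spring or lip with more than 25 N (contact force between cell and turntable above 25 N).
It fails at once if the gripper pressed on the turntable with more than 25 N (contact force between the fingers and turntable above 25 N).
It fails at once if tumbler, vase, bay cover or saucer moved over 15 mm (distance of any of tumbler, vase, bay_cover, saucer from where it was at the start of the episode above 0.015 m).
It also fails if it takes over 46 s, if anything falls off the work surface, if the arm or the gripper's body presses on something with over 40 N, if the wrist force passes 120 N, or if a joint passes its speed limit or range.

## Working session

There is one attempt and no reset: what is moved stays moved. The work goes in short steps, Python scripts to look and compute and a shell command to move; the robot and the scene stay as the last step left them, time stands still between calls to the robot, and variables do not carry over. Pictures are saved under pics/ and viewed, about 8 in all and at most 12, crops included, and the job is handed in when it is done.

```bash
mkdir -p pics; cat > h.py <<'E'
import numpy as np, cv2
from plant import get_obs, capture
def snap(n,f):
    c=capture(n); cv2.imwrite(f'pics/{f}.png',cv2.cvtColor(c['color'],cv2.COLOR_RGB2BGR)); 
    np.savez(f'pics/{f}.npz',**{k:np.array(c[k]) for k in('mtx','rvec','tvec','color')}); return c
def load(f): return np.load(f'pics/{f}.npz')
def P(c):
    return c['mtx']@np.hstack([cv2.Rodrigues(np.array(c['rvec'],float))[0],np.array(c['tvec'],float).reshape(3,1)])
def tri(a,pa,b,pb):
    X=cv2.triangulatePoints(P(a),P(b),np.array(pa,float).reshape(2,1),np.array(pb,float).reshape(2,1)); return (X[:3]/X[3]).ravel()
def proj(c,X):
    x=P(c)@np.append(X,1); return x[:2]/x[2]
def onz(c,p,z):
    M=P(c); A=np.c_[M[:,0],M[:,1],M[:,2]*z+M[:,3]]; q=np.linalg.solve(A,[p[0],p[1],1]); return q[:2]/q[2]
def crop(f,x,y,w,h,s,o):
    im=cv2.imread(f'pics/{f}.png')[y:y+h,x:x+w]; cv2.imwrite(f'pics/{o}.png',cv2.resize(im,None,fx=s,fy=s,interpolation=cv2.INTER_CUBIC))
E
python3 - <<'E'
from h import *
for n in('scene','top'):
    c=snap(n,n+'0'); R=cv2.Rodrigues(np.array(c['rvec'],float))[0]; print(n,(-R.T@np.array(c['tvec']).ravel()).round(),R[2].round(2),c['mtx'][0][0])
a=cv2.imread('pics/scene0.png');b=cv2.imread('pics/top0.png')
o=get_obs();print(o)
E
```

```text
scene [1050.  303.  576.] [-0.65 -0.4  -0.65] 398.5212030615954
top [426. -17. 948.] [ 0.15  0.   -0.99] 454.6877038338954
{'time': 0.1, 'joint_positions': array([-1.35800672e+00,  3.42650331e-01,  1.52488012e+00,  8.32339085e-06,
        1.27538156e+00, -1.45994042e-01]), 'dq': array([-4.85097057e-04, -9.82553322e-04, -2.20365844e-03, -1.40975120e-04,
       -1.75009701e-03, -4.09243144e-05]), 'tau': array([ 2.56430882e-03, -4.32004738e+01, -2.44694620e+01,  7.19361333e-02,
        5.26263379e-02, -4.50610310e-05]), 'tool_pos': array([ 184.34843743, -491.45662294,  404.13014563]), 'tcp_rot': array([-3.14028849e+00, -1.99809840e-04,  3.58781094e-01]), 'contact_force': array([-0.60853548, -0.7761852 ,  0.22810815]), 'moment': array([-0.00933871,  0.01746037,  0.0372408 ]), 'grip_width': 91.58724955762102}
```

View pics/scene0.png

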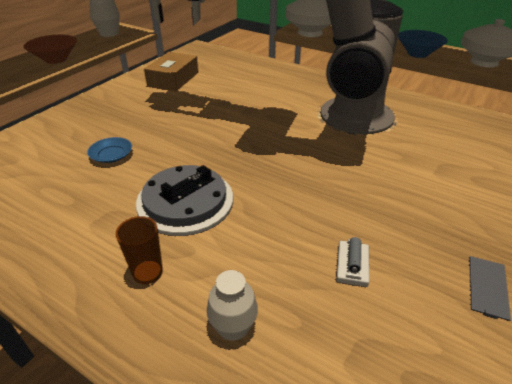

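View pics/top0.png

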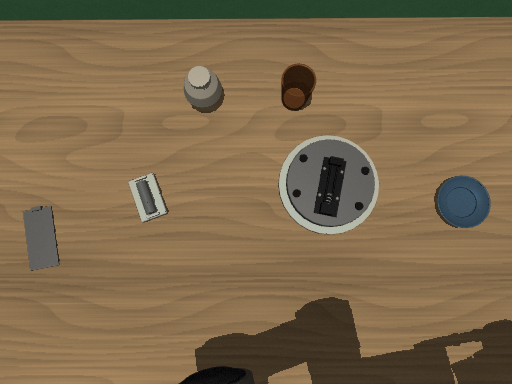

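The two views show the cradle with its cell (scene ~(354,258), top ~(147,197)). The holder is on the disc (scene ~(186,187), top ~(330,186)). Next I'll enlarge both.

```bash
python3 - <<'E'
from h import *
def big(f,x,y,w,h,W,H): 
    im=cv2.imread(f'pics/{f}.png')[y:y+h,x:x+w]; return cv2.resize(im,(W,H),interpolation=cv2.INTER_CUBIC)
# left: cradle, right: holder ; top row: top cam, bottom: scene
A=np.hstack([big('top0',122,167,50,60,350,420),big('top0',300,150,64,70,384,420)])
cv2.imwrite('pics/c_top.png',A)
B=np.hstack([big('scene0',330,230,45,60,315,420),big('scene0',145,160,80,70,480,420)])
cv2.imwrite('pics/c_scene.png',B)
t=load('top0');s=load('scene0')
for p,z in [((147,197),28),((330,186),45)]: print(onz(t,p,z))
for p,z in [((354,258),28),((186,187),45)]: print(onz(s,p,z))
E
```

```text
[542.39816237 198.77774619]
[ 560.87936318 -172.21496185]
[553.53363817 204.17611157]
[ 572.92695449 -165.73947473]
```

View pics/c_top.png

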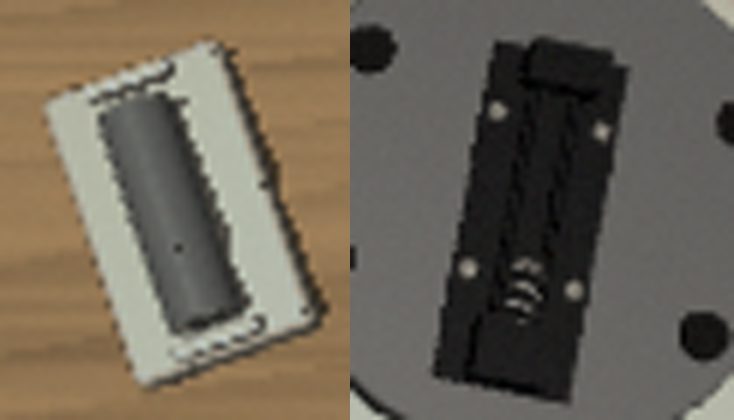

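View pics/c_scene.png

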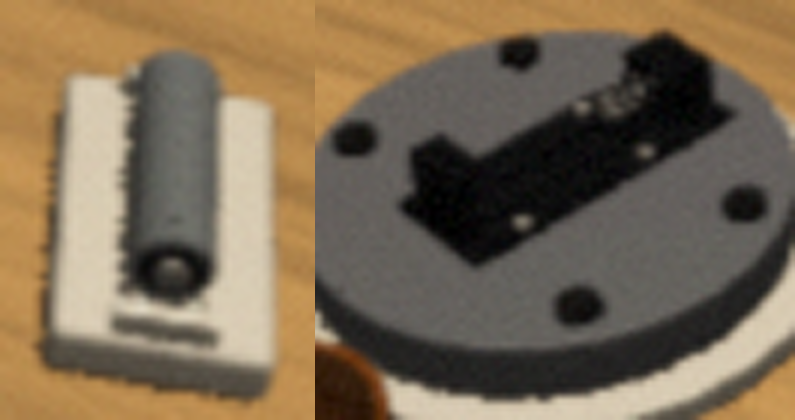

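The crops show the cell's button facing +x (scene crop (172,270)). In the holder the lip is at the far end (top crop (565,70)) and the spring and block are near the robot (top crop (522,290)). Now I'll triangulate.

```bash
python3 - <<'E'
from h import *
t=load('top0');s=load('scene0')
tc=lambda p:(122+p[0]/7-.43,167+p[1]/7-.43); sc=lambda p:(330+p[0]/7-.43,230+p[1]/7-.43)
th=lambda p:(300+(p[0]-350)/6-.42,150+p[1]/6-.42); sh=lambda p:(145+(p[0]-315)/6-.42,160+p[1]/6-.42)
def T(n,a,b):
    X=tri(t,a,s,b); print(n,X.round(1), 'err',np.hypot(*(proj(t,X)-a)).round(2),np.hypot(*(proj(s,X)-b)).round(2)); return X
print('cradle corners')
C=[T(i,tc(a),sc(b)) for i,a,b in [('far+y',(45,105),(270,360)),('far-y',(212,42),(48,330)),('near-y',(318,318),(68,78)),('near+y',(140,385),(272,100))]]
print(np.mean(C,0))
print('cell z28'); 
for p in [(143,100),(208,322),(176,211)]: print(onz(t,tc(p),33))
print('cell axis'); T('tip',tc((138,95)),sc((174,270)))
print('screws')
for n,a,b in [('far+y',(497,110),(525,222)),('near+y',(468,268),(647,152)),('near-y',(575,290),(583,107))]: T(n,th(a),sh(b))
print('screw far-y',onz(t,th((602,131)),38))
print('plate corners');
T('far+y',th((495,42)),sh((477,266)));T('near+y',th((435,375)),sh((735,115)))
T('far-y',th((628,68)),sh((402,207)))
for p in [(495,42),(628,68),(570,402),(435,375)]: print(onz(t,th(p),38).round(1))
print('lip'); 
T('far+y',th((527,38)),sh((480,157)));T('far-y',th((612,52)),sh((440,135)))
T('block near+y',th((472,380)),sh((712,62)))
E
```

```text
cradle corners
far+y [576.9 242.3  13.9] err 0.19 0.3
far-y [596.3 192.6  12.8] err 0.61 0.94
near-y [512.9 160.6  11.8] err 0.17 0.24
near+y [493.2 211.8  14.4] err 0.09 0.12
[544.82291357 201.80889977  13.20276073]
cell z28
[575.0191115  208.83322251]
[510.03968689 187.98527942]
[542.356409   198.20874903]
cell axis
tip [576.8 212.4  29. ] err 0.54 0.82
screws
far+y [ 599.  -162.3   38.8] err 0.04 0.05
near+y [ 545.2 -151.2   38.1] err 0.02 0.02
near-y [ 537.5 -186.8   38.7] err 0.01 0.01
screw far-y [ 591.78556224 -197.82524418]
plate corners
far+y [ 623.2 -162.9   36.2] err 0.09 0.12
near+y [ 509.2 -139.2   36.2] err 0.16 0.18
far-y [ 613.5 -207.3   35.8] err 0.32 0.4
[ 622.7 -162.5]
[ 613.5 -207.4]
[ 500.  -184.1]
[ 509.2 -139.3]
lip
far+y [ 614.5 -165.2   77.4] err 0.86 1.1
far-y [ 609.4 -191.9   72.7] err 1.96 2.47
block near+y [ 506.2 -149.4   54.4] err 0.17 0.2
```

```bash
python3 - <<'E'
from h import *
t=load('top0');s=load('scene0')
u=np.array([np.cos(-.202),np.sin(-.202)]);v=np.array([-u[1],u[0]])
c0=np.array([561.3,-173.3])
def gam(f,x,y,w,h,k):
    im=cv2.imread(f'pics/{f}.png')[y:y+h,x:x+w]; im=cv2.resize(im,None,fx=k,fy=k,interpolation=cv2.INTER_CUBIC)
    return (255*(np.clip(im/90.,0,1))**.6).astype(np.uint8)
A=gam('top0',310,150,42,72,8); B=gam('scene0',155,160,75,50,6)
def tick(im,c,o,k,z,side,col,lo,hi):
    for a in range(lo,hi,10):
        for l in (6,):
            w=c0+u*a
            p=[((proj(c,[*(w+v*b),z])-o+.5)*k).astype(int) for b in side]
            cv2.line(im,tuple(map(int,p[0])),tuple(map(int,p[1])),(0,255,255) if a==0 else col,1)
tick(A,t,(310,150),8,65,(13,17),(0,255,0),0,61)
tick(A,t,(310,150),8,58,(-17,-13),(0,0,255),-60,1)
tick(B,s,(155,160),6,65,(13,17),(0,255,0),0,61)
tick(B,s,(155,160),6,58,(13,17),(0,0,255),-60,0)
H=max(A.shape[0],B.shape[0]); pad=lambda i:cv2.copyMakeBorder(i,0,H-i.shape[0],0,0,0)
cv2.imwrite('pics/enh.png',np.hstack([pad(A),pad(B)]));print(A.shape,B.shape)
E
```

```text
(576, 336, 3) (300, 450, 3)
```

View pics/enh.png

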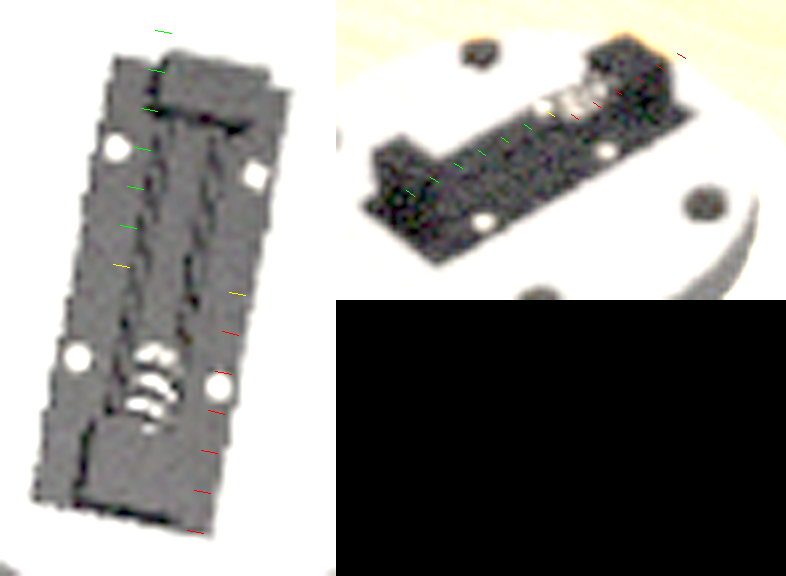

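Bay is about 15.5 mm beyond the plate centre, at roughly (576.5, -176.4, 50) with yaw -0.202. The lip edge sits near tick +41 (enh (160,107)) and the block face near -34.5 (enh (110,412)), so the two agree. Now I'll move over the cell.

```bash
cat > go.py <<'E'
import sys; from h import *
from scipy.spatial.transform import Rotation as Ro
def rel(p,rpy,o=None):
    o=o or get_obs(); R=Ro.from_euler('xyz',o['tcp_rot']); T=Ro.from_euler('xyz',rpy)
    print('shift',(R.inv().apply(np.array(p)-o['tool_pos'])/1000).round(4),'rot',(R.inv()*T).as_rotvec().round(4),'t',round(o['time'],2),'F',o['contact_force'].round(1),'w',round(o['grip_width'],1),'p',o['tool_pos'].round(1),'rpy',o['tcp_rot'].round(3))
if __name__=='__main__':
    a=eval(sys.argv[1]); rel(a[:3],a[3:])
E
python3 go.py '[539.5,199,300,np.pi,0,.345]'
```

```text
shift [ 0.575  -0.5217  0.1049] rot [-0.0013 -0.0002  0.0138] t 0.1 F [-0.6 -0.8  0.2] w 91.6 p [ 184.3 -491.5  404.1] rpy [-3.14  -0.     0.359]
```

```bash
python3 -m pendant '[[[0.4,-0.22,0],[0,0,0.014],0.0918],[[0.4,-0.22,0],[0,0,0.014],0.0918],[[0.4,-0.22,0],[0,0,0.014],0.0918],[[0.4,-0.22,0],[0,0,0.014],0.0918],[[0.4,-0.22,0],[0,0,0.014],0.0918],[[0.4,-0.22,0],[0,0,0.014],0.0918],[[0.4,-0.22,0],[0,0,0.014],0.0918],[[0.4,-0.22,0],[0,0,0.014],0.0918],[[0.4,-0.22,0],[0,0,0.014],0.0918],[[0.4,-0.22,0],[0,0,0.014],0.0918]]'
python3 go.py '[539.5,199,300,np.pi,0,.345]'
```

```text
time: 0.93
tool_pos: [456.6, -173.4, 404.6]
tcp_rot: [-3.141, 0.0, 0.345]
contact_force: [0.5, -0.9, -0.2]
grip_width: 91.7
shift [ 0.2039 -0.3225  0.1045] rot [-0.0001  0.0003 -0.0002] t 0.93 F [ 0.5 -0.9 -0.2] w 91.7 p [ 456.6 -173.4  404.6] rpy [-3.141  0.     0.345]
```

```bash
python3 -m pendant '[[[0.204,-0.3225,0.1045],[0,0,0],0.0918],[[0.204,-0.3225,0.1045],[0,0,0],0.0918],[[0.204,-0.3225,0.1045],[0,0,0],0.0918],[[0.204,-0.3225,0.1045],[0,0,0],0.0918],[[0.204,-0.3225,0.1045],[0,0,0],0.0918],[[0.204,-0.3225,0.1045],[0,0,0],0.0918],[[0.204,-0.3225,0.1045],[0,0,0],0.0918],[[0.204,-0.3225,0.1045],[0,0,0],0.0918],[[0.204,-0.3225,0.1045],[0,0,0],0.0918],[[0.204,-0.3225,0.1045],[0,0,0],0.0918]]'
python3 go.py '[539.5,199,200,np.pi,0,.345]'
python3 -c "
from h import *
c=snap('scene','s1');crop('s1',270,160,160,120,5,'s1c')"
```

```text
time: 1.77
tool_pos: [538.4, 201.1, 298.3]
tcp_rot: [-3.14, 0.002, 0.347]
contact_force: [-1.2, -0.1, 0.3]
grip_width: 91.7
shift [0.0005 0.0024 0.0983] rot [-0.0012  0.0017  0.0023] t 1.77 F [-1.2 -0.1  0.3] w 91.7 p [538.4 201.1 298.3] rpy [-3.14e+00  2.00e-03  3.47e-01]
```

View pics/s1c.png

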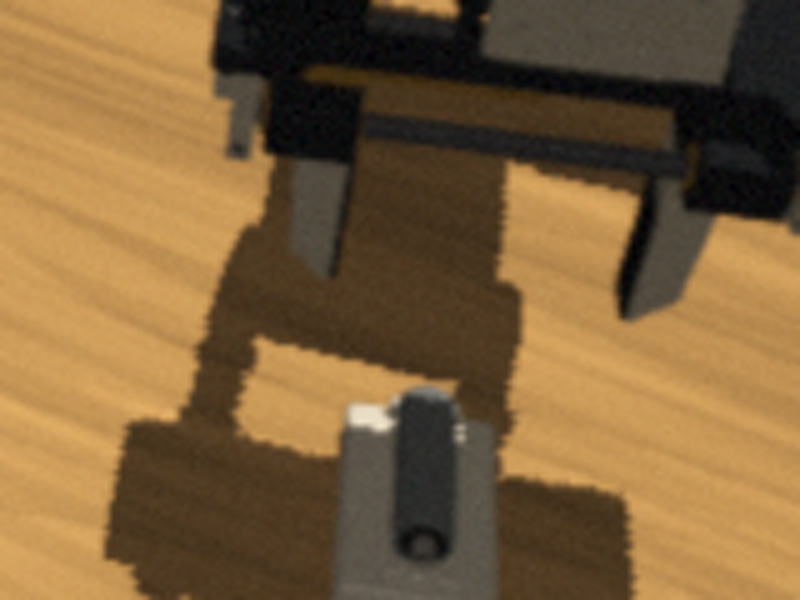

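Fingers straddle the cell line, with the tips at crop (330,275) and (628,318) and the cell at (428,470). I'll descend and close.

```bash
python3 -m pendant '[[[0.0005,0.0024,0.04],[0,0,0],0.0918],[[0.0005,0.0024,0.08],[0,0,0],0.06],[[0.0005,0.0024,0.09],[0,0,0],0.05],[[0.0005,0.0024,0.0983],[0,0,0],0.045],[[0.0005,0.0024,0.0983],[0,0,0],0.04],[[0.0005,0.0024,0.0983],[0,0,0],0.035],[[0.0005,0.0024,0.0983],[0,0,0],0.03],[[0.0005,0.0024,0.0983],[0,0,0],0.03],[[0.0005,0.0024,0.0983],[0,0,0],0.03]]'
python3 go.py '[539.5,199,199,np.pi,0,.345]'
python3 -c "
from h import *
c=snap('top','t2');crop('t2',112,147,80,90,6,'t2c')"
```

```text
time: 2.57
tool_pos: [540.4, 195.0, 203.4]
tcp_rot: [3.141, -0.003, 0.345]
contact_force: [-1.2, 0.7, -0.7]
grip_width: 43.4
shift [ 0.0005 -0.004   0.0044] rot [ 0.0004 -0.0026 -0.0003] t 2.57 F [-1.2  0.7 -0.7] w 43.4 p [540.4 195.  203.4] rpy [ 3.141e+00 -3.000e-03  3.450e-01]
```

View pics/t2c.png

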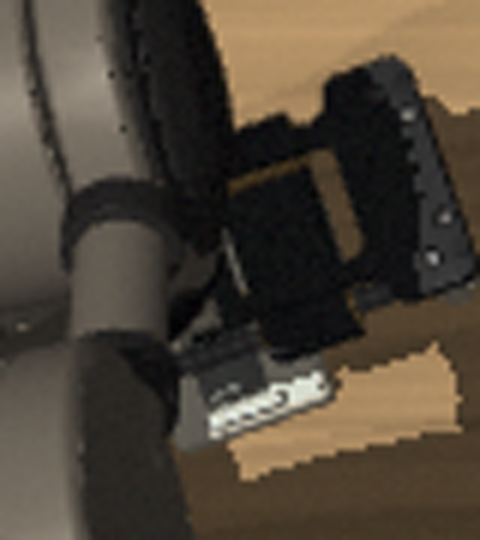

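The top view is mostly blocked by the arm, and nothing looks disturbed. I'll let it settle and then correct.

```bash
python3 -m pendant '[[[0,0,0],[0,0,0],0.032],[[0,0,0],[0,0,0],0.032],[[0,0,0],[0,0,0],0.032],[[0,0,0],[0,0,0],0.032]]'
python3 go.py '[539.5,199,199,np.pi,0,.345]'
```

```text
time: 2.95
tool_pos: [540.0, 195.0, 201.9]
tcp_rot: [3.141, 0.0, 0.345]
contact_force: [0.8, 0.4, 0.8]
grip_width: 32.0
shift [ 0.0009 -0.0039  0.0029] rot [ 0.0001  0.     -0.0002] t 2.95 F [0.8 0.4 0.8] w 32.0 p [540.  195.  201.9] rpy [3.141 0.    0.345]
```

```bash
python3 -m pendant '[[[0,-0.0039,0.0029],[0,0,0],0.032],[[0,-0.0039,0.0029],[0,0,0],0.032],[[0,-0.0039,0.0029],[0,0,0],0.026],[[0,-0.0039,0.0029],[0,0,0],0.023],[[0,-0.0039,0.0029],[0,0,0],0.023],[[0,-0.0039,0.0029],[0,0,0],0.023]]'
python3 go.py '[539.5,199,199,np.pi,0,.345]'
```

```text
time: 3.45
tool_pos: [538.6, 198.9, 199.0]
tcp_rot: [-3.141, 0.0, 0.345]
contact_force: [0.4, 2.2, 1.0]
grip_width: 23.1
shift [0.0009 0.0002 0.    ] rot [-0.0004  0.     -0.0003] t 3.45 F [0.4 2.2 1. ] w 23.1 p [538.6 198.9 199. ] rpy [-3.141  0.     0.345]
```

```bash
python3 -m pendant '[[[0,-0.0005,0],[0,0,0],0.016],[[0,-0.0005,0],[0,0,0],0.012],[[0,-0.0005,0],[0,0,0],0.01],[[0,-0.0005,0],[0,0,0],0.01],[[0,-0.0005,0],[0,0,0],0.01],[[0,-0.0005,-0.01],[0,0,0],0.01],[[0,-0.0005,-0.04],[0,0,0],0.01],[[0,-0.0005,-0.08],[0,0,0],0.01],[[0,-0.0005,-0.08],[0,0,0],0.01],[[0,-0.0005,-0.08],[0,0,0],0.01]]'
python3 go.py '[539.5,199,199,np.pi,0,.345]'
```

```text
time: 4.28
tool_pos: [539.3, 198.9, 282.0]
tcp_rot: [3.14, -0.006, 0.345]
contact_force: [0.4, -0.4, -0.5]
grip_width: 20.9
shift [-0.0003 -0.0002  0.083 ] rot [ 0.0016 -0.006  -0.0003] t 4.28 F [ 0.4 -0.4 -0.5] w 20.9 p [539.3 198.9 282. ] rpy [ 3.14  -0.006  0.345]
```

```bash
python3 -c "
from h import *
c=snap('scene','s3');q=proj(c,[540,200,110]);print(q);crop('s3',int(q[0])-50,int(q[1])-40,100,75,7,'s3c')"
```

```text
[362.58383702 219.72319393]
```

View pics/s3c.png

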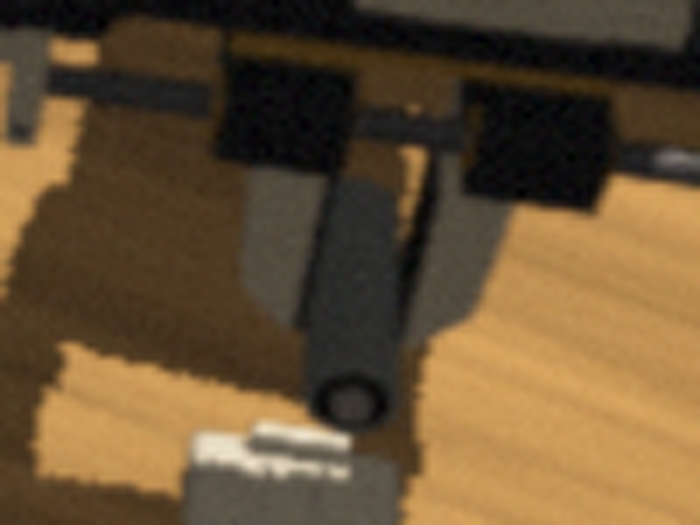

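The cell is held level; the button is at crop (352,400). I'll fit its offset in the hand and plan the turntable poses.

```bash
cat >> go.py <<'E'
B=np.array([576.5,-176.4,50]); YAW=-.202
def tcp_for(xf,zf,th,b=40,h=171,y=0):
    R=Ro.from_euler('xyz',[np.pi,-th,YAW]); u=np.array([np.cos(YAW),np.sin(YAW),0]);v=np.array([-u[1],u[0],0])
    return B+xf*u+y*v+[0,0,zf]-R.apply([b-70,0,h])
E
python3 - <<'E'
from go import *
from scipy.optimize import least_squares
o=get_obs(); c=load('s3'); R=Ro.from_euler('xyz',o['tcp_rot'])
p=np.array([362.3-.43,236.1-.43])
for y in(0,):
    f=lambda q:proj(c,o['tool_pos']+R.apply([q[0],y,q[1]]))-p
    print(o['tool_pos'],least_squares(f,[40,171]).x, f([40,171]))
g=tcp_for(-28,60,.42); print(g); rel(g,[np.pi,-.42,YAW]); rel(g,[np.pi,0,YAW])
E
```

```text
[538.62292996 198.79641583 279.97361983] [ 40.78519789 168.96154739] [-0.21712143  0.53728914]
[ 507.59571982 -162.28888124  278.37102239]
shift [-0.1512  0.3294  0.0016] rot [-0.1144  0.4073  0.5386] t 4.33 F [ 0.5 -0.  -1.6] w 21.2 p [538.6 198.8 280. ] rpy [ 3.141e+00 -2.000e-03  3.450e-01]
shift [-0.1512  0.3294  0.0016] rot [ 4.000e-04 -2.100e-03  5.467e-01] t 4.33 F [ 0.5 -0.  -1.6] w 21.2 p [538.6 198.8 280. ] rpy [ 3.141e+00 -2.000e-03  3.450e-01]
```

```bash
python3 -m pendant '[[[-0.017,0.037,0],[-0.013,0.045,0.06],0.01],[[-0.034,0.073,0],[-0.025,0.09,0.12],0.01],[[-0.05,0.11,0],[-0.038,0.136,0.18],0.01],[[-0.067,0.146,0.001],[-0.05,0.18,0.24],0.01],[[-0.084,0.183,0.001],[-0.064,0.226,0.3],0.01],[[-0.1,0.22,0.001],[-0.076,0.27,0.36],0.01],[[-0.118,0.256,0.001],[-0.09,0.317,0.42],0.01],[[-0.134,0.293,0.0016],[-0.102,0.362,0.48],0.01],[[-0.1512,0.3294,0.0016],[-0.1144,0.4073,0.5386],0.01],[[-0.1512,0.3294,0.0016],[-0.1144,0.4073,0.5386],0.01]]'
python3 -m pendant '[[[0,0,0],[0,0,0],0.01],[[0,0,0],[0,0,0],0.01],[[0,0,0],[0,0,0],0.01]]'
python3 - <<'E'
from go import *
g=tcp_for(-28,60,.42); rel(g,[np.pi,-.42,YAW])
c=snap('scene','s4'); t=snap('top','t4')
a=cv2.imread('pics/s4.png')[110:260,120:300]; b=cv2.imread('pics/t4.png')[110:250,260:400]
cv2.imwrite('pics/v4.png',np.hstack([cv2.resize(a,(504,420),interpolation=2),cv2.resize(b,(290,420)[:1]+(420,),interpolation=2)]))
E
```

```text
time: 5.17
tool_pos: [506.4, -168.2, 276.4]
tcp_rot: [3.14, -0.42, -0.211]
contact_force: [0.3, -0.3, -0.3]
grip_width: 21.4
time: 5.42
tool_pos: [507.4, -160.8, 276.6]
tcp_rot: [-3.141, -0.415, -0.2]
contact_force: [-0.9, 0.0, -0.3]
grip_width: 21.1
shift [ 0.0012  0.0014 -0.0014] rot [-0.0009  0.0045  0.0017] t 5.42 F [-0.9  0.  -0.3] w 21.1 p [ 507.4 -160.8  276.6] rpy [-3.141 -0.415 -0.2  ]
```

View pics/v4.png

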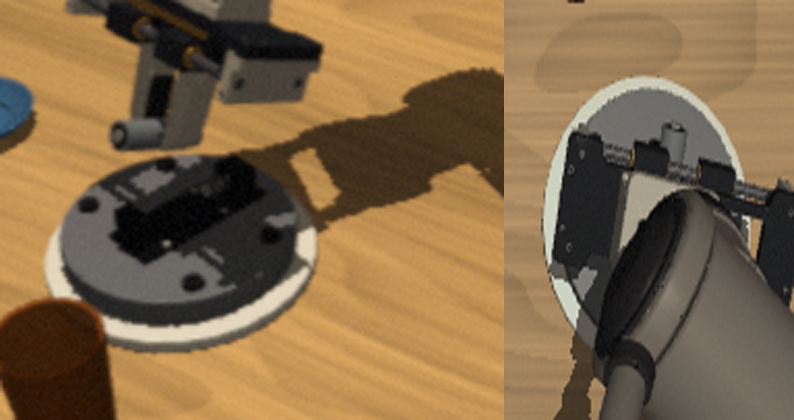

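The cell is tilted, button up, above the holder (v4 left (135,135)), and everything else is undisturbed. Next I'll get shifts for a steeper entry.

```bash
python3 -c "
from go import *
for z in (20,2): rel(tcp_for(-25,z,.55),[np.pi,-.55,YAW])"
```

```text
shift [-0.0351  0.0016  0.0343] rot [-0.0011  0.1333  0.0024] t 5.52 F [ 0.1 -0.3 -0.2] w 21.0 p [ 507.7 -160.6  277.1] rpy [ 3.141 -0.417 -0.199]
shift [-0.0424  0.0016  0.0508] rot [-0.0011  0.1333  0.0024] t 5.52 F [ 0.1 -0.3 -0.2] w 21.0 p [ 507.7 -160.6  277.1] rpy [ 3.141 -0.417 -0.199]
```

```bash
python3 -m pendant '[[[-0.018,0.0016,0.017],[0,0.07,0.0024],0.01],[[-0.035,0.0016,0.034],[0,0.133,0.0024],0.01],[[-0.035,0.0016,0.034],[0,0.133,0.0024],0.01],[[-0.035,0.0016,0.034],[0,0.133,0.0024],0.01]]'
python3 -c "
from go import *
rel(tcp_for(-25,2,.55),[np.pi,-.55,YAW])"
```

```text
time: 5.85
tool_pos: [492.6, -166.8, 241.8]
tcp_rot: [-3.124, -0.534, -0.204]
contact_force: [-0.2, -0.1, -0.4]
grip_width: 21.0
shift [-0.0185 -0.007   0.0221] rot [-0.0167  0.0164 -0.0017] t 5.85 F [-0.2 -0.1 -0.4] w 21.0 p [ 492.6 -166.8  241.8] rpy [-3.124 -0.534 -0.204]
```

```bash
python3 -m pendant '[[[0,0,0],[0,0,0],0.01],[[0,0,0],[0,0,0],0.01],[[0,0,0],[0,0,0],0.01],[[0,0,0],[0,0,0],0.01]]'
python3 -c "
from go import *
rel(tcp_for(-25,2,.55),[np.pi,-.55,YAW])"
```

```text
time: 6.18
tool_pos: [493.6, -167.8, 243.5]
tcp_rot: [-3.127, -0.538, -0.203]
contact_force: [-0.1, -0.1, -0.6]
grip_width: 20.6
shift [-0.0204 -0.0079  0.023 ] rot [-0.0139  0.0124 -0.0012] t 6.18 F [-0.1 -0.1 -0.6] w 20.6 p [ 493.6 -167.8  243.5] rpy [-3.127 -0.538 -0.203]
```

```bash
python3 -c "
from plant import get_obs;print(get_obs()['joint_positions'].round(3))"
python3 -m pendant '[[[-0.006,-0.0079,0.0065],[-0.014,0.012,-0.001],0.01],[[-0.006,-0.0079,0.0065],[-0.014,0.012,-0.001],0.01],[[-0.006,-0.0079,0.0065],[-0.014,0.012,-0.001],0.01],[[-0.006,-0.0079,0.0065],[-0.014,0.012,-0.001],0.01]]'
python3 -c "
from go import *
rel(tcp_for(-25,2,.55),[np.pi,-.55,YAW]);print(get_obs()['joint_positions'].round(3))"
```

```text
[-0.522  0.459  1.948  0.675  0.283  0.639]
time: 6.52
tool_pos: [496.4, -166.5, 243.9]
tcp_rot: [-3.129, -0.536, -0.203]
contact_force: [-0.0, 0.5, -0.5]
grip_width: 21.6
shift [-0.0228 -0.0061  0.0219] rot [-0.012   0.0137 -0.0009] t 6.52 F [-0.   0.5 -0.5] w 21.6 p [ 496.4 -166.5  243.9] rpy [-3.129 -0.536 -0.203]
[-0.516  0.461  1.942  0.651  0.283  0.668]
```

Joint 5 is at its lower limit (0.283), so 0.55 rad of tilt isn't reachable here. I'll go in at 0.42 with the cell a little higher. At bay height +5 it still clears the lip.

```bash
python3 -c "
from go import *
rel(tcp_for(-26,15,.42),[np.pi,-.42,YAW])"
```

```text
shift [ 0.005  -0.0062  0.0153] rot [-1.200e-02 -1.163e-01 -1.000e-04] t 6.52 F [-0.   0.5 -0.5] w 21.6 p [ 496.4 -166.5  243.9] rpy [-3.129 -0.536 -0.203]
```

```bash
python3 -m pendant '[[[0.002,-0.006,0],[-0.012,-0.116,0],0.01],[[0.005,-0.006,0.0153],[-0.012,-0.116,0],0.01],[[0.005,-0.006,0.0153],[-0.012,-0.116,0],0.01],[[0.005,-0.006,0.0153],[-0.012,-0.116,0],0.01],[[0.005,-0.006,0.0153],[-0.012,-0.116,0],0.01]]'
python3 -c "
from go import *
rel(tcp_for(-26,15,.42),[np.pi,-.42,YAW]);print(get_obs()['joint_positions'].round(3))
rel(tcp_for(-26,5,.42),[np.pi,-.42,YAW])"
```

```text
time: 6.93
tool_pos: [509.2, -162.8, 233.2]
tcp_rot: [-3.14, -0.421, -0.202]
contact_force: [0.2, -0.0, -0.5]
grip_width: 20.9
shift [ 0.0003 -0.0001 -0.    ] rot [-0.0012 -0.0013 -0.0001] t 6.93 F [ 0.2 -0.  -0.5] w 20.9 p [ 509.2 -162.8  233.2] rpy [-3.14  -0.421 -0.202]
[-0.483  0.499  1.878  0.318  0.375  1.016]
shift [-0.0038 -0.0001  0.0091] rot [-0.0012 -0.0013 -0.0001] t 6.93 F [ 0.2 -0.  -0.5] w 20.9 p [ 509.2 -162.8  233.2] rpy [-3.14  -0.421 -0.202]
```

```bash
python3 -m pendant '[[[-0.002,0,0.005],[0,0,0],0.01],[[-0.0038,0,0.0091],[0,0,0],0.01],[[-0.0038,0,0.0091],[0,0,0],0.01],[[-0.0038,0,0.0091],[0,0,0],0.01],[[-0.0038,0,0.0091],[0,0,0],0.01]]'
python3 - <<'E'
from go import *
print(get_obs()['joint_positions'].round(3))
rel(tcp_for(-26,5,.42),[np.pi,-.42,YAW]); rel(tcp_for(-36,5,.42),[np.pi,-.42,YAW])
c=snap('scene','s5');crop('s5',140,130,90,70,8,'s5c')
E
```

```text
time: 7.35
tool_pos: [509.7, -163.0, 223.4]
tcp_rot: [-3.141, -0.42, -0.203]
contact_force: [-0.2, 0.7, -0.5]
grip_width: 21.1
[-0.483  0.517  1.884  0.333  0.353  1.   ]
shift [-0.0001 -0.0003 -0.0001] rot [-0.0001 -0.0001 -0.0006] t 7.35 F [-0.2  0.7 -0.5] w 21.1 p [ 509.7 -163.   223.4] rpy [-3.141 -0.42  -0.203]
shift [-0.0093 -0.0003 -0.0042] rot [-0.0001 -0.0001 -0.0006] t 7.35 F [-0.2  0.7 -0.5] w 21.1 p [ 509.7 -163.   223.4] rpy [-3.141 -0.42  -0.203]
```

View pics/s5c.png

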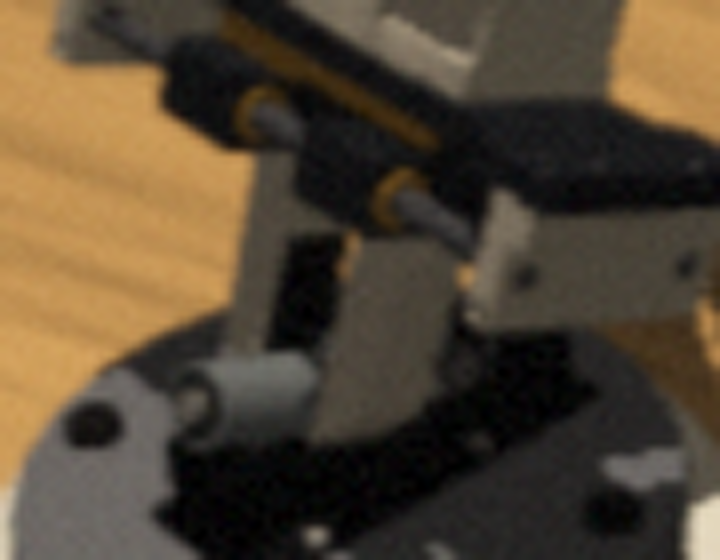

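The cell sits above the lip with its tilt intact (button at crop (195,405)), and there's no contact yet. I'll press back toward the spring.

```bash
python3 -m pendant '[[[-0.003,0,-0.0014],[0,0,0],0.01],[[-0.0055,0,-0.0025],[0,0,0],0.01],[[-0.0055,0,-0.0025],[0,0,0],0.01]]'
python3 -m pendant '[[[-0.002,0,-0.0009],[0,0,0],0.01],[[-0.0037,0,-0.0017],[0,0,0],0.01],[[-0.0037,0,-0.0017],[0,0,0],0.01]]'
python3 -c "
from go import *
print(get_obs()['joint_positions'].round(3))
rel(tcp_for(-36,5,.42),[np.pi,-.42,YAW])"
```

```text
time: 7.65
tool_pos: [503.2, -161.5, 223.4]
tcp_rot: [-3.141, -0.419, -0.202]
contact_force: [0.3, 0.1, -0.3]
grip_width: 21.3
time: 7.9
tool_pos: [499.8, -161.0, 223.7]
tcp_rot: [3.142, -0.421, -0.202]
contact_force: [2.1, 0.4, -0.4]
grip_width: 20.8
[-0.489  0.504  1.911  0.352  0.341  0.975]
shift [-0.0002 -0.0003  0.0002] rot [ 0.0003 -0.0008 -0.0004] t 7.9 F [ 2.1  0.4 -0.4] w 20.8 p [ 499.8 -161.   223.7] rpy [ 3.142 -0.421 -0.202]
```

```bash
python3 -m pendant '[[[-0.0025,0,-0.0011],[0,0,0],0.01],[[-0.0046,0,-0.0021],[0,0,0],0.01],[[-0.0046,0,-0.0021],[0,0,0],0.01]]'
python3 -m pendant '[[[-0.0023,0,-0.001],[0,0,0],0.01],[[-0.0037,0,-0.0017],[0,0,0],0.01],[[-0.0037,0,-0.0017],[0,0,0],0.01],[[-0.0037,0,-0.0017],[0,0,0],0.01]]'
python3 -c "
from go import *
print(get_obs()['joint_positions'].round(3))
rel(tcp_for(-45,5,.42),[np.pi,-.42,YAW])"
```

```text
time: 8.15
tool_pos: [495.1, -160.1, 224.0]
tcp_rot: [3.141, -0.422, -0.203]
contact_force: [5.1, -0.5, -1.3]
grip_width: 21.2
time: 8.48
tool_pos: [491.8, -159.5, 224.3]
tcp_rot: [3.141, -0.423, -0.202]
contact_force: [7.8, -0.0, -2.5]
grip_width: 21.0
[-0.494  0.493  1.933  0.371  0.329  0.951]
shift [-0.0013 -0.0004  0.0005] rot [ 0.0011 -0.0035 -0.0005] t 8.48 F [ 7.8 -0.  -2.5] w 21.0 p [ 491.8 -159.5  224.3] rpy [ 3.141 -0.423 -0.202]
```

```bash
python3 -c "
from go import *
rel(tcp_for(-46,4,.34),[np.pi,-.34,YAW]);rel(tcp_for(-46.5,2.5,.25),[np.pi,-.25,YAW])"
```

```text
shift [ 0.011  -0.0004  0.0039] rot [ 0.0011 -0.0835 -0.0005] t 8.48 F [ 7.8 -0.  -2.5] w 21.0 p [ 491.8 -159.5  224.3] rpy [ 3.141 -0.423 -0.202]
shift [ 0.0248 -0.0004  0.0098] rot [ 0.0011 -0.1735 -0.0005] t 8.48 F [ 7.8 -0.  -2.5] w 21.0 p [ 491.8 -159.5  224.3] rpy [ 3.141 -0.423 -0.202]
```

```bash
python3 -m pendant '[[[0.0035,0,0.001],[0,-0.028,0],0.01],[[0.007,0,0.0025],[0,-0.056,0],0.01],[[0.0105,0,0.004],[0,-0.0835,0],0.01],[[0.0105,0,0.004],[0,-0.0835,0],0.01],[[0.0105,0,0.004],[0,-0.0835,0],0.01]]'
python3 -c "
from go import *
rel(tcp_for(-46,4,.34),[np.pi,-.34,YAW]);rel(tcp_for(-46.5,2.5,.25),[np.pi,-.25,YAW])"
```

```text
time: 8.9
tool_pos: [504.0, -162.0, 226.1]
tcp_rot: [3.14, -0.344, -0.202]
contact_force: [8.6, 1.3, 3.9]
grip_width: 20.8
shift [-0.0011 -0.0004  0.0005] rot [ 0.0018 -0.0043 -0.0002] t 8.9 F [8.6 1.3 3.9] w 20.8 p [ 504.  -162.   226.1] rpy [ 3.14  -0.344 -0.202]
shift [ 0.0132 -0.0004  0.0052] rot [ 0.0018 -0.0943 -0.0003] t 8.9 F [8.6 1.3 3.9] w 20.8 p [ 504.  -162.   226.1] rpy [ 3.14  -0.344 -0.202]
```

```bash
python3 -m pendant '[[[0.004,0,0.0015],[0,-0.03,0],0.01],[[0.008,0,0.003],[0,-0.06,0],0.01],[[0.0125,0,0.005],[0,-0.0943,0],0.01],[[0.0125,0,0.005],[0,-0.0943,0],0.01],[[0.0125,0,0.005],[0,-0.0943,0],0.01]]'
python3 - <<'E'
from go import *
rel(tcp_for(-46.5,2.5,.25),[np.pi,-.25,YAW]);rel(tcp_for(-46.5,1.5,.15),[np.pi,-.15,YAW])
c=snap('scene','s6');crop('s6',140,130,90,70,8,'s6c')
E
```

```text
time: 9.32
tool_pos: [517.9, -165.2, 226.2]
tcp_rot: [3.139, -0.253, -0.202]
contact_force: [10.2, -0.4, 6.6]
grip_width: 20.9
shift [-0.0003 -0.0007  0.0006] rot [ 0.0026 -0.0034 -0.0002] t 9.32 F [10.2 -0.4  6.6] w 20.9 p [ 517.9 -165.2  226.2] rpy [ 3.139 -0.253 -0.202]
shift [ 0.0164 -0.0008  0.0055] rot [ 0.0026 -0.1034 -0.0003] t 9.32 F [10.2 -0.4  6.6] w 20.9 p [ 517.9 -165.2  226.2] rpy [ 3.139 -0.253 -0.202]
```

View pics/s6c.png

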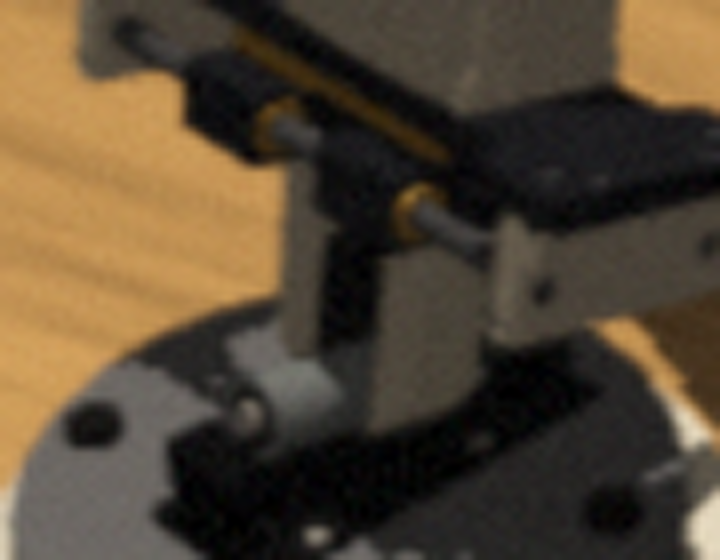

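The button (crop (250,410)) is now behind the lip and just above it, with no jam. I'll check against the model whether the cell has pivoted in the grip.

```bash
python3 - <<'E'
from go import *
from scipy.optimize import least_squares
o=get_obs(); c=load('s6'); R=Ro.from_euler('xyz',o['tcp_rot'])
def pr(o_p,R,b,h,dl): # pivot at (0,h)
    return proj(c,o_p+R.apply([b*np.cos(dl),0,h-b*np.sin(dl)]))
p=np.array([170.8,180.8])
print('pred',pr(o['tool_pos'],R,40,171,0),pr(o['tool_pos'],R,40.8,169,0),'meas',p)
print(least_squares(lambda q:pr(o['tool_pos'],R,q[0],170,q[1])-p,[40,0]).x)
c5=load('s5');R5=Ro.from_euler('xyz',[-3.141,-.42,-.203]);p5=np.array([140+195/8-.44,130+405/8-.44])
c=c5;print('s5',pr(np.array([509.7,-163,223.4]),R5,40,170,0),p5,least_squares(lambda q:pr(np.array([509.7,-163,223.4]),R5,q[0],170,q[1])-p5,[40,0]).x)
E
```

```text
pred [170.70613446 181.00632021] [170.45983911 180.24467477] meas [170.8 180.8]
[ 3.98079609e+01 -1.42806946e-02]
s5 [163.65441057 179.33882885] [163.935 180.185] [38.85718101 -0.05130223]
```

```bash
python3 -m pendant '[[[0.0055,-0.0004,0.0015],[0,-0.034,0],0.01],[[0.011,-0.0008,0.003],[0.002,-0.068,0],0.01],[[0.0162,-0.0008,0.005],[0.0026,-0.1034,0],0.01],[[0.0162,-0.0008,0.005],[0.0026,-0.1034,0],0.01]]'
python3 - <<'E'
from go import *
rel(tcp_for(-46.5,1.5,.15),[np.pi,-.15,YAW]);rel(tcp_for(-46.5,1,.08),[np.pi,-.08,YAW])
E
```

```text
time: 9.7
tool_pos: [535.4, -168.4, 225.6]
tcp_rot: [3.141, -0.15, -0.202]
contact_force: [9.6, -3.2, 6.1]
grip_width: 21.1
shift [-0.0006 -0.0004  0.0004] rot [ 0.0006 -0.0003 -0.0002] t 9.7 F [ 9.6 -3.2  6.1] w 21.1 p [ 535.4 -168.4  225.6] rpy [ 3.141 -0.15  -0.202]
shift [ 0.0112 -0.0004  0.0035] rot [ 0.0006 -0.0703 -0.0002] t 9.7 F [ 9.6 -3.2  6.1] w 21.1 p [ 535.4 -168.4  225.6] rpy [ 3.141 -0.15  -0.202]
```

```bash
python3 -m pendant '[[[0.0037,-0.0004,0.001],[0,-0.024,0],0.01],[[0.0075,-0.0004,0.002],[0,-0.047,0],0.01],[[0.0108,-0.0004,0.003],[0,-0.0703,0],0.01],[[0.0108,-0.0004,0.003],[0,-0.0703,0],0.01]]'
python3 - <<'E'
from go import *
rel(tcp_for(-46.5,1,.08),[np.pi,-.08,YAW]);rel(tcp_for(-46.5,0,.0),[np.pi,0,YAW])
E
```

```text
time: 10.03
tool_pos: [546.1, -170.1, 223.9]
tcp_rot: [3.141, -0.08, -0.202]
contact_force: [10.5, -4.4, 6.6]
grip_width: 21.3
shift [0.0008 0.0001 0.0001] rot [ 0.0003 -0.0003 -0.0001] t 10.03 F [10.5 -4.4  6.6] w 21.3 p [ 546.1 -170.1  223.9] rpy [ 3.141 -0.08  -0.202]
shift [0.0143 0.0001 0.004 ] rot [ 0.0003 -0.0803 -0.0002] t 10.03 F [10.5 -4.4  6.6] w 21.3 p [ 546.1 -170.1  223.9] rpy [ 3.141 -0.08  -0.202]
```

```bash
python3 -m pendant '[[[0.005,0,0.0013],[0,-0.027,0],0.01],[[0.01,0,0.0025],[0,-0.054,0],0.01],[[0.0148,0,0.0035],[0,-0.0803,0],0.01],[[0.0148,0,0.0035],[0,-0.0803,0],0.01]]'
python3 - <<'E'
from go import *
rel(tcp_for(-46,0,.0),[np.pi,0,YAW])
E
```

```text
time: 10.37
tool_pos: [560.5, -173.1, 221.9]
tcp_rot: [3.141, 0.001, -0.202]
contact_force: [7.3, -3.4, 12.9]
grip_width: 21.2
shift [0.0003 0.0001 0.0009] rot [ 0.0003  0.001  -0.0001] t 10.37 F [ 7.3 -3.4 12.9] w 21.2 p [ 560.5 -173.1  221.9] rpy [ 3.141e+00  1.000e-03 -2.020e-01]
```

```bash
python3 - <<'E'
from go import *
o=get_obs();F=o['contact_force'];M=o['moment'];u=np.array([np.cos(YAW),np.sin(YAW),0]);v=np.array([-u[1],u[0],0])
print(F@u,F@v,F[2],'M',M@u,M@v,M[2], 'x for h=171,176,160:',[(-h*F@u-1000*M@v)/F[2] for h in(160,171,176)])
E
```

```text
7.8496508158361875 -1.8843951125225962 12.886814460610854 M -0.39493209663202966 -1.2771645245802172 -0.16385033149227768 x for h=171,176,160: [np.float64(1.6466749103347662), np.float64(-5.053674445832273), np.float64(-8.099287789544565)]
```

The force line passes near the middle of the cell, so it is resting on the rails rather than jammed on the lip. Now I'll ease it forward under the lip.

```bash
python3 -m pendant '[[[0.001,0,-0.0006],[0,0,0],0.01],[[0.002,0,-0.0006],[0,0,0],0.01],[[0.003,0,-0.0006],[0,0,0],0.01],[[0.004,0,-0.0006],[0,0,0],0.01],[[0.004,0,-0.0006],[0,0,0],0.01]]'
python3 -c "
from go import *
o=get_obs();F=o['contact_force'];M=o['moment'];u=np.array([np.cos(YAW),np.sin(YAW),0]);v=np.array([-u[1],u[0],0])
print(F@u,F@v,F[2],M@v,(-171*F@u-1000*M@v)/F[2])
rel(tcp_for(-42,1,.0),[np.pi,0,YAW])"
```

```text
time: 10.78
tool_pos: [562.6, -173.6, 221.9]
tcp_rot: [-3.141, 0.005, -0.202]
contact_force: [1.1, -3.8, 13.4]
grip_width: 21.4
1.825834545416809 -3.5370544045574914 13.378276665620735 -0.3949490239409161 6.184004019534384
shift [ 0.0022 -0.     -0.0001] rot [-0.0002  0.0051 -0.0001] t 10.78 F [ 1.1 -3.8 13.4] w 21.4 p [ 562.6 -173.6  221.9] rpy [-3.141  0.005 -0.202]
```

```bash
python3 -m pendant '[[[0,0,-0.0008],[0,0,0],0.01],[[0,0,-0.0015],[0,0,0],0.01],[[0,0,-0.0015],[0,0,0],0.01],[[0,0,-0.0015],[0,0,0],0.01]]'
python3 - <<'E'
from go import *
o=get_obs();F=o['contact_force'];M=o['moment'];u=np.array([np.cos(YAW),np.sin(YAW),0]);v=np.array([-u[1],u[0],0])
print(F@u,F@v,F[2],M@v,(-171*F@u-1000*M@v)/F[2])
rel(tcp_for(-42,1,.0),[np.pi,0,YAW])
c=snap('scene','s7');t=snap('top','t7')
R=Ro.from_euler('xyz',o['tcp_rot'])
for dl in(0,.1,.2):print(dl,proj(c,o['tool_pos']+R.apply([40*np.cos(dl),0,171-40*np.sin(dl)])))
a=cv2.imread('pics/s7.png')[155:200,145:195]; a=(255*np.clip(cv2.resize(a,None,fx=10,fy=10,interpolation=2)/150.,0,1)**.6).astype(np.uint8)
cv2.imwrite('pics/s7c.png',a)
E
```

```text
time: 11.12
tool_pos: [562.9, -173.4, 222.2]
tcp_rot: [-3.141, 0.004, -0.202]
contact_force: [7.9, -4.1, 2.3]
grip_width: 21.3
8.53875932003702 -2.4016964707261037 2.2633433682782425 -1.316135419884506 -63.619345548687754
shift [0.0019 0.0002 0.0002] rot [-0.0005  0.0041  0.0001] t 11.12 F [ 7.9 -4.1  2.3] w 21.3 p [ 562.9 -173.4  222.2] rpy [-3.141  0.004 -0.202]
0 [171.006283   189.54923583]
0.1 [170.81960568 188.01468912]
0.2 [170.79025412 186.39765026]
```

Unloading removed both the vertical force and the drag, so it was rail friction. The cell is on the rails with the spring at 8.5 N, about 10.7 mm. I'll ease on forward to about 5 mm.

```bash
python3 -m pendant '[[[0.001,0,-0.0002],[0,0,0],0.01],[[0.002,0,-0.0002],[0,0,0],0.01],[[0.003,0,-0.0002],[0,0,0],0.01],[[0.004,0,-0.0002],[0,0,0],0.01],[[0.004,0,-0.0002],[0,0,0],0.01],[[0.004,0,-0.0002],[0,0,0],0.01]]'
python3 -c "
from go import *
o=get_obs();F=o['contact_force'];M=o['moment'];u=np.array([np.cos(YAW),np.sin(YAW),0]);v=np.array([-u[1],u[0],0])
print(F@u,F@v,F[2],M@v)
rel(tcp_for(-38,1,.0),[np.pi,0,YAW])"
```

```text
time: 11.72
tool_pos: [566.3, -174.2, 222.2]
tcp_rot: [-3.141, 0.006, -0.202]
contact_force: [3.4, -3.4, 3.8]
grip_width: 20.8
4.012923151692779 -2.6061020983674648 3.7620646823109545 -0.9234332662112668
shift [0.0024 0.0001 0.0001] rot [-0.0006  0.0063 -0.    ] t 11.72 F [ 3.4 -3.4  3.8] w 20.8 p [ 566.3 -174.2  222.2] rpy [-3.141  0.006 -0.202]
```

```bash
python3 -m pendant '[[[0.001,0,-0.0003],[0,0,0],0.01],[[0.002,0,-0.0003],[0,0,0],0.01],[[0.002,0,-0.0003],[0,0,0],0.01],[[0.002,0,-0.0003],[0,0,0],0.01]]'
python3 - <<'E'
from go import *
o=get_obs();F=o['contact_force'];M=o['moment'];u=np.array([np.cos(YAW),np.sin(YAW),0]);v=np.array([-u[1],u[0],0])
print(F@u,F@v,F[2],M@v)
rel(tcp_for(-38,1,.0),[np.pi,0,YAW])
E
```

```text
time: 12.05
tool_pos: [568.0, -174.6, 222.2]
tcp_rot: [-3.141, 0.008, -0.202]
contact_force: [3.4, -4.0, 3.1]
grip_width: 21.6
4.152810290620997 -3.1845626595212417 3.0729855227757983 -0.7587278777847326
shift [0.0007 0.0001 0.0002] rot [-0.0007  0.0076  0.0001] t 12.05 F [ 3.4 -4.   3.1] w 21.6 p [ 568.  -174.6  222.2] rpy [-3.141  0.008 -0.202]
```

Only about 2 mm of spring travel is left and the button end is under the lip. Opening gently, then I'll look before lifting.

```bash
python3 -m pendant '[[[0,0,0],[0,0,0],0.022],[[0,0,0],[0,0,0],0.023],[[0,0,0],[0,0,0],0.025],[[0,0,0],[0,0,0],0.03],[[0,0,0],[0,0,0],0.036],[[0,0,0],[0,0,0],0.04],[[0,0,0],[0,0,0],0.04]]'
python3 - <<'E'
from go import *
rel(tcp_for(-38,1,.0),[np.pi,0,YAW])
E
```

```text
time: 12.63
tool_pos: [567.2, -173.3, 221.0]
tcp_rot: [-3.139, 0.012, -0.202]
contact_force: [-0.5, -0.5, 0.2]
grip_width: 39.6
shift [ 0.0017  0.0011 -0.0011] rot [-0.003   0.0124  0.0003] t 12.63 F [-0.5 -0.5  0.2] w 39.6 p [ 567.2 -173.3  221. ] rpy [-3.139  0.012 -0.202]
```

Free of all forces. I'll lift straight up and away, then look.

```bash
python3 -m pendant '[[[0,0,-0.01],[0,0,0],0.042],[[0,0,-0.03],[0,0,0],0.042],[[0,0,-0.06],[0,0,0],0.042],[[0,0,-0.1],[0,0,0],0.05],[[-0.04,0,-0.14],[0,0,0],0.06],[[-0.08,-0.04,-0.16],[0,0,0],0.06],[[-0.1,-0.08,-0.16],[0,0,0],0.06],[[-0.1,-0.12,-0.16],[0,0,0],0.06],[[-0.1,-0.16,-0.16],[0,0,0],0.06],[[-0.1,-0.2,-0.16],[0,0,0],0.06]]'
python3 -m pendant '[[[0,-0.02,0],[0,0,0],0.06],[[0,-0.02,0],[0,0,0],0.06],[[0,-0.02,0],[0,0,0],0.06]]'
python3 - <<'E'
from h import *
snap('scene','s8');snap('top','t8')
g=lambda i:(255*np.clip(i/130.,0,1)**.6).astype(np.uint8)
a=cv2.imread('pics/s8.png')[155:210,150:215]; b=cv2.imread('pics/t8.png')[148:222,300:360]
cv2.imwrite('pics/v8.png',np.hstack([g(cv2.resize(a,(473,400),interpolation=2)),g(cv2.resize(b,(324,400),interpolation=2))]))
for n in('scene','top'):
    i=n[0];d=cv2.absdiff(cv2.imread(f'pics/{n}0.png'),cv2.imread(f'pics/{i}8.png')).max(2)
    for k,(x,y,w,h) in dict(scene=dict(tumbler=(112,212,56,78),vase=(203,265,60,78),sauc=(85,135,50,32),cover=(462,250,50,72)),top=dict(tumbler=(275,60,45,55),vase=(180,60,48,55),sauc=(432,170,62,62),cover=(20,200,42,75)))[n].items(): print(n,k,(d[y:y+h,x:x+w]>40).mean().round(3))
E
```

```text
time: 13.47
tool_pos: [506.7, 23.3, 384.5]
tcp_rot: [-3.139, 0.009, -0.203]
contact_force: [0.4, -0.2, -0.4]
grip_width: 59.9
time: 13.72
tool_pos: [511.6, 42.3, 383.3]
tcp_rot: [-3.139, 0.011, -0.199]
contact_force: [0.4, -0.7, -0.1]
grip_width: 59.8
scene tumbler 0.0
scene vase 0.0
scene sauc 0.0
scene cover 0.0
top tumbler 0.0
top vase 0.0
top sauc 0.0
top cover 0.0
```

View pics/v8.png

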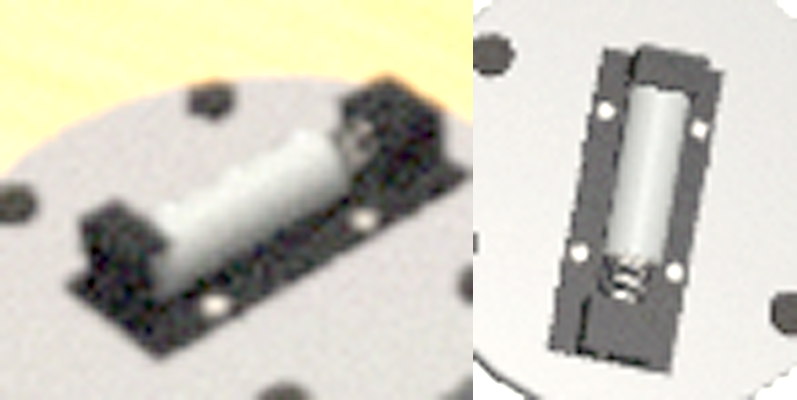

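The cell lies straight and level, its button end under the lip (v8 top view (663,88)), with the spring on its flat end (637,257). About 62 mm of the cell shows, which is what a home cell should show. The other objects haven't changed. Handing in.

```bash
python3 -c "
from plant import close_job; print(close_job())"
```

```text
the job is handed in; nothing more can be done
None
```

The cell is in the holder with its button end under the lip, and I handed the job in at about 13.8 s of the 46 s allowed. No verdict is reported, so what follows is from my own checks.

**What I did:**
- I took the cell from the cradle and tilted it 0.42 rad, button end up.
- I found the spring by feel, pressed to about 8 N, then rolled the button end down past the lip. The spring force along the holder peaked at about 11 N.
- I eased the cell forward until about 2 mm of spring travel was left, then opened the gripper and withdrew.

**Last checks:**
- **Position:** both cameras show the cell straight and level, button end under the lip, with the spring on its flat end. About 62 mm of it shows, as expected for a home cell.
- **Spring force:** I did not measure it after release. Just before release, the reading with the grip still closed was about 4 N.
- **Other objects:** the tumbler, vase, saucer and bay cover showed no change in either view.
- **Robot:** the gripper ended clear of everything, with force readings near zero.

**What disagreed or went wrong:**
- **Entry tilt:** the 0.55 rad I first planned was out of reach because joint 5 hit its limit, so I used 0.42 rad.
- **Spring position:** the spring was about 3 mm further back than the pictures suggested.
- **Rail load:** while lowering I pressed the cell onto the rails with about 13 N until I unloaded it, under the 25 N limit.

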